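# Set up the scent testers at the spa reception

## Task

Set up the scent testers on the reception counter: pick out the four slim spray bottles and stand each one upright in the middle of the shallow dish of its own colour, without tipping any of them over. Leave the two squat cream jars where they stand.

Things in the scene. Friction and masses are not known exactly. Their poses are not given: they have to be found in the camera images.
- bottle_blue_c (a point): centre (half-way up, 47.5 mm above its foot) of the slim blue spray bottle: round, upright, loose, 34 mm in diameter up to 72 mm, then a shoulder and a blue cap 27 mm wide; 95 mm high in all, about 90 g; two thin white bands; z axis up
- bottle_red_c (a point): centre (half-way up, 47.5 mm above its foot) of the slim red spray bottle: round, upright, loose, 34 mm in diameter up to 72 mm, then a shoulder and a red cap 27 mm wide; 95 mm high in all, about 90 g; two thin white bands; z axis up
- bottle_yellow_c (a point): centre (half-way up, 47.5 mm above its foot) of the slim yellow spray bottle: round, upright, loose, 34 mm in diameter up to 72 mm, then a shoulder and a yellow cap 27 mm wide; 95 mm high in all, about 90 g; two thin white bands; z axis up
- bottle_green_c (a point): centre (half-way up, 47.5 mm above its foot) of the slim green spray bottle: round, upright, loose, 34 mm in diameter up to 72 mm, then a shoulder and a green cap 27 mm wide; 95 mm high in all, about 90 g; two thin white bands; z axis up
- dish_blue: the blue shallow round dish, fixed to the counter: 88 mm across at the rim, rim 9 mm high, 3 mm wall, flat floor 4 mm thick and about 72 mm across inside; its origin is the centre of its underside on the counter (z = 0), z axis up
- dish_red: the red shallow round dish, fixed to the counter: 88 mm across at the rim, rim 9 mm high, 3 mm wall, flat floor 4 mm thick and about 72 mm across inside; its origin is the centre of its underside on the counter (z = 0), z axis up
- dish_yellow: the yellow shallow round dish, fixed to the counter: 88 mm across at the rim, rim 9 mm high, 3 mm wall, flat floor 4 mm thick and about 72 mm across inside; its origin is the centre of its underside on the counter (z = 0), z axis up
- dish_green: the green shallow round dish, fixed to the counter: 88 mm across at the rim, rim 9 mm high, 3 mm wall, flat floor 4 mm thick and about 72 mm across inside; its origin is the centre of its underside on the counter (z = 0), z axis up
- jar_blue_c (a point): centre (half-way up, 21 mm above its foot) of a squat white cream jar with a blue lid: round, 60 mm across, 42 mm high, loose, standing among the bottles; not to be moved
- jar_yellow_c (a point): centre (half-way up, 21 mm above its foot) of a squat white cream jar with a yellow lid: round, 60 mm across, 42 mm high, loose, standing among the bottles; not to be moved
There are look-alikes about, which are no part of the job. There is more than one size of the dish_blue; the one meant has the size given above.

How it is judged:
By the outcome, as a careful person would: the job done as asked, in the order asked, and still so for the second after the job is handed in, with the robot touching nothing.
It also fails if it takes over 106 s, if anything falls off the work surface, if the arm or the gripper's body presses on something with over 40 N, if the wrist force passes 120 N, or if a joint passes its speed limit or range.

## Robot

A 6-joint arm with a two-finger parallel gripper is mounted at the origin on the work surface. World frame = base frame: x ahead of the robot, y to its left, z up, the work surface at z = 0. Lengths are in m, angles in rad, forces in N, time in s.
With the tool pointing down it reaches from about 0.375 to 0.75 m from the base axis. Payload 9 kg.
Tool frame: the origin (TCP) lies between the finger pads; the fingertips stand ahead of it and the grasp point (between the pads) lies 6 mm ahead of it (manip.tcp_to_tips is the z of the fingertips in the tool frame, in m); z points along the fingers, y is the line along which they close (so a half turn about z gives the same grasp; the last joint's range is limited). The gripper opens to 85 mm and grips with 20 to 120 N. Pads are 22 mm wide; open, the fingers measure 114 mm over their backs; the gripper's body (76 mm by 85 mm) begins 54 mm behind the grasp point. The pads swing forward as they close: fully open they stand 13 mm farther back than shut.
Start: joints at [-1.384, 0.104, 0.097, 1.564, 0, 1.353], TCP at [0.236, -0.552, 0.256] pointing down, gripper open.
Joint ranges: [-2.99, 2.99], [-0.84, 1.86], [-1.1, 1.16], [-1.84, 2.11], [-1.51, 1.56], [-3.14, 3.14]. Speed limits (rad/s): [2.22, 2.22, 2.57, 3.14, 3.14, 3.14].

## Interface

Orientations are given as [roll, pitch, yaw] about the fixed x, y, z axes, in that order (R = Rz(yaw) Ry(pitch) Rx(roll)).
In Python, from bench import manip gives the robot as it stands.
- The arm moves only by the tool jog_arm, never from a script. Its argument "deltas" is a list of rows, each an object with "offset": the shift along the tool's x, y, z each as a share of 0.08 m, from -1 to 1, a list of three; "turn": the turn, a rotation vector about the tool's x, y, z each as a share of 60 degrees, from -1 to 1, a list of three. In form: [{"offset": [dx, dy, dz], "turn": [rx, ry, rz]}, ...]. A call has 1 to 10 rows; each row is the pose to reach, as a shift and turn from the pose commanded when the call began, along the tool's axes at that moment; what a row does not reach only later rows make up. A row lasts 1/12 s, in which the tool goes at most 41.7 mm and 7.16 degrees, less where a joint would pass 70% of its speed; a pose out of reach is approached as far as the arm can. A call with a number of a shift or a turn outside -1 to 1 is refused whole. A call with a gripper value outside its range is refused whole. "hand" is the opening, from -1 (shut) to 1 (fully open), set as the call begins (left out, the last holds). The fingers move at their own pace and stop on an object; the grip force is fixed at half the most. Time passes only in rows, so rows that repeat a pose let the fingers close. It gives the time, the measured TCP pose, the force, the opening and the grip force at its end, in the units of the state.
- manip.state(): the state, without advancing time (a new reading comes with each control period).
- manip.read_camera(name): name is "side" or "top" or "wrist"; returns a dict with "color" (420x560x3 uint8, red, green, blue), "K" (3x3 intrinsics, pixels), "rvec" (rotation vector, rad) and "tvec" (3), from world to camera coordinates, as OpenCV has them. Camera axes: x right, y down, z forward; pixel columns grow to the right and rows downward; lengths in m; the calibration is good to about 2 mm. A picture is of the moment at which its call begins. There is no depth.
- manip.close_job(): hands the job in; it is judged then, once.
Trained networks look in the newest picture that a camera, given by its name, has taken for a name from the list of things; names that differ only in an ending like _2 or _b are one class to them, and where a whole thing is asked for, a point or a joint stands for the part that bears it (a point fixed in the world has none). Each returns a list of dicts, best first, with "conf" (0 to 1); they miss things now and then, are a little off and sometimes report something else, mostly with a low value. They report only what shows in the picture. A call takes as long as a camera call. They do not tell look-alikes from the thing itself.
- manip.look_for(thing, camera): "position" ([x, y, z] in m, in the coordinates of the camera as it stood for that picture, good to about 4 mm: the middle of the surface that is visible of it).
The state is a dict: "clock": time; "qpos": joint angles; "joint_vel": joint speeds; "joint_torque": joint torques, N m; "eef_pos": TCP position; "tcp_rot": TCP orientation; "contact_force": force on the tool from outside, world axes, zero at the start; "torque": the same for the moment, N m; "opening": opening from 0.0 (shut) to 1.0 (fully open); "finger_force": force on a finger pad.
Only numpy, scipy, OpenCV 4.12 (cv2) and the standard library are available. Lean on these libraries where they do the work, as an engineer would, in place of code of your own. Each camera call takes 0.05 s, during which the arm holds its last target. There are 200 camera calls.

## Working session

There is one attempt and no reset: what is moved stays moved. The work goes in short steps, Python scripts to look and compute and a tool call to move; the robot and the scene stay as the last step left them, time stands still between calls to the robot, and variables do not carry over. Pictures are saved under pics/ and viewed, at most 14 in all, crops included, and the job is handed in when it is done.

Besides the shell and the picture viewer there is one more tool, called after "Emit:" in YAML: its name, and indented under it one key for each argument. jog_arm: Moves the arm, as the interface text tells. Its arguments: {"type":"object","properties":{"deltas":{"type":"array"},"hand":{"type":"number"}},"required":["deltas"]}

```bash
mkdir -p pics; cat > h.py <<'E'
from bench import manip
import numpy as np, cv2
def w(im,p):
    R=cv2.Rodrigues(np.array(im['rvec'],float))[0]
    return R.T@(np.array(p)-np.array(im['tvec']).ravel())
def ray(im,u,v,z):
    R=cv2.Rodrigues(np.array(im['rvec'],float))[0];t=np.array(im['tvec']).ravel()
    c=-R.T@t; d=R.T@np.linalg.inv(np.array(im['K']))@np.array([u,v,1.])
    return c+d*(z-c[2])/d[2]
E
python3 - <<'E'
from h import *
for c in ['top','side']:
    im=manip.read_camera(c); cv2.imwrite(f'pics/{c}0.png',im['color'][:,:,::-1])
    R=cv2.Rodrigues(np.array(im['rvec']))[0]
    print(c,'campos',-R.T@np.array(im['tvec']).ravel())
    for n in ['bottle_blue_c','bottle_red_c','bottle_yellow_c','bottle_green_c','dish_blue','dish_red','dish_yellow','dish_green','jar_blue_c','jar_yellow_c']:
        for d in manip.look_for(n,c)[:3]:
            p=np.array(d['position']);q=np.array(im['K'])@p
            print(n,round(d['conf'],2),w(im,p).round(3),(q[:2]/q[2]).round())
s=manip.state();print(s['clock'],s['eef_pos'],s['tcp_rot'],s['opening'],manip.tcp_to_tips)
E
```

```text
top campos [0.42237791 0.01451701 0.8491041 ]
bottle_blue_c 0.78 [0.608 0.092 0.082] [235. 127.]
bottle_red_c 0.9 [0.597 0.207 0.073] [175. 134.]
bottle_yellow_c 0.97 [ 0.605 -0.104  0.076] [339. 128.]
bottle_green_c 0.81 [ 0.465 -0.049  0.092] [312. 202.]
dish_blue 0.83 [ 0.599  0.294 -0.001] [142. 142.]
dish_blue 0.75 [0.453 0.211 0.003] [181. 211.]
dish_blue 0.74 [0.343 0.226 0.003] [173. 265.]
dish_red 0.79 [ 0.449 -0.209  0.005] [386. 211.]
dish_yellow 0.85 [ 0.466 -0.334  0.007] [448. 202.]
dish_yellow 0.7 [ 0.468 -0.045  0.092] [310. 200.]
dish_green 0.85 [ 0.591 -0.23   0.004] [395. 143.]
jar_blue_c 0.79 [0.475 0.338 0.038] [112. 200.]
jar_yellow_c 0.61 [0.447 0.055 0.042] [256. 213.]
side campos [4.45538212e-04 5.82168248e-01 6.52602234e-01]
bottle_blue_c 0.57 [0.609 0.107 0.058] [214. 207.]
bottle_yellow_c 0.61 [ 0.604 -0.092  0.051] [269. 173.]
bottle_yellow_c 0.18 [0.453 0.21  0.003] [233. 278.]
bottle_green_c 0.92 [ 0.46  -0.037  0.053] [299. 202.]
dish_blue 0.87 [0.34  0.225 0.004] [269. 309.]
dish_blue 0.79 [0.6   0.294 0.001] [158. 271.]
dish_blue 0.75 [0.452 0.213 0.005] [232. 279.]
dish_green 0.83 [ 0.593 -0.23   0.001] [302. 167.]
jar_blue_c 0.71 [0.464 0.351 0.042] [175. 307.]
jar_yellow_c 0.6 [0.435 0.069 0.044] [280. 232.]
1.1 [ 0.23631278 -0.5515456   0.25633149] [3.14147521e+00 3.08731644e-06 4.04774344e-01] 1.0024020506859364 0.025
```

```bash
python3 - <<'E'
import cv2
im=cv2.imread('pics/top0.png'); a=im[90:310,70:490]
cv2.imwrite('pics/topcrop.png',cv2.resize(a,(800,419),interpolation=cv2.INTER_CUBIC))
E
```

```text
(no output)
```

View pics/topcrop.png

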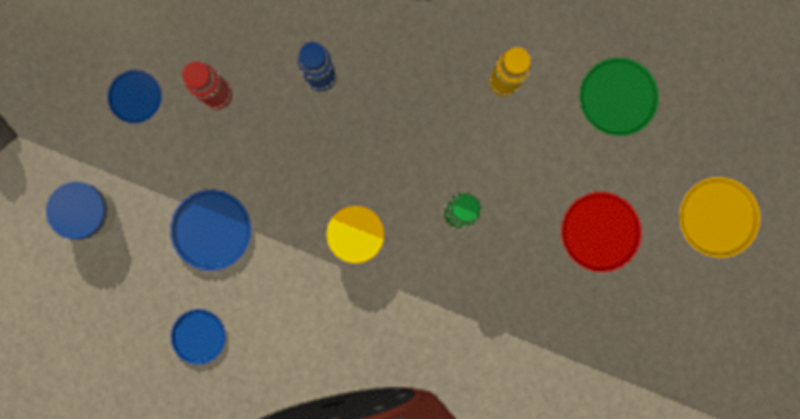

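View pics/side0.png

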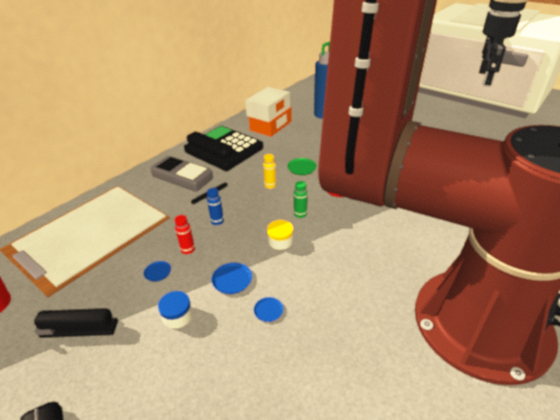

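The big blue dish is at crop (211,230), the same size as the red and green ones. The blue look-alikes at (134,96) and (198,336) are smaller, so the target is the one near (0.453, 0.211). Next I'll fit the given shapes to colour silhouettes.

```bash
cat >> h.py <<'E'
from scipy.optimize import least_squares
def hull(im,x,y,secs):
    a=np.linspace(0,2*np.pi,60);P=np.vstack([np.c_[x+r*np.cos(a),y+r*np.sin(a),0*a+z] for r,z in secs])
    uv=cv2.projectPoints(P,np.array(im['rvec'],float),np.array(im['tvec'],float),np.array(im['K'],float),None)[0]
    return cv2.convexHull(uv.astype(np.float32))
def cen(h):
    m=cv2.moments(h);return np.array([m['m10'],m['m01']])/m['m00'],m['m00']
B=[(.017,0),(.017,.072),(.0135,.072),(.0135,.095)];D=[(.044,.009)]
HUE={'blue':(100,130),'red':(-8,8),'yellow':(18,34),'green':(50,80)}
def fit(im,col,secs,g):
    hsv=cv2.cvtColor(im['color'],cv2.COLOR_RGB2HSV).astype(int);lo,hi=HUE[col]
    h=hsv[...,0]; h=np.where(h>170,h-180,h)
    m=((h>=lo)&(h<=hi)&(hsv[...,1]>110)&(hsv[...,2]>40)).astype(np.uint8)
    h0=hull(im,*g,secs);near=np.zeros_like(m);cv2.fillConvexPoly(near,h0.astype(int),1)
    near=cv2.dilate(near,np.ones((21,21)))
    ys,xs=np.nonzero(m&near)
    if len(xs)<30:return None
    hm=cv2.convexHull(np.c_[xs,ys].astype(np.float32));c,a=cen(hm)
    s=least_squares(lambda p:cen(hull(im,*p,secs))[0]-c,g,x_scale=.01,diff_step=1e-3)
    return s.x.round(4),(a/cen(hull(im,*s.x,secs))[1]).round(2)
G={'blue':((.608,.095),(.453,.211)),'red':((.597,.207),(.449,-.209)),'yellow':((.605,-.1),(.466,-.334)),'green':((.463,-.045),(.591,-.23))}
E
python3 - <<'E'
from h import *
for c in ['top','side']:
    im=manip.read_camera(c)
    for k,(b,d) in G.items(): print(c,k,fit(im,k,B,b),fit(im,k,D,d))
E
```

```text
Traceback (most recent call last):
  File "h.py", line 29, in fit
    return s.x.round(4),(a/cen(hull(im,*s.x,secs))[1]).round(2)
                        ^^^^^^^^^^^^^^^^^^^^^^^^^^^^^^^^^^^^
AttributeError: 'float' object has no attribute 'round'
```

Emit:
jog_arm:
  deltas:
    - {"offset": [0,0,0],"turn": [0,0,-1]}
    - {"offset": [0,0,0],"turn": [0,0,-1]}
    - {"offset": [0,0,0],"turn": [0,0,-1]}
    - {"offset": [0,0,0],"turn": [0,0,-1]}
    - {"offset": [0,0,0],"turn": [0,0,-1]}
    - {"offset": [0,0,0],"turn": [0,0,-1]}
    - {"offset": [0,0,0],"turn": [0,0,-1]}
    - {"offset": [0,0,0],"turn": [0,0,-1]}
    - {"offset": [0,0,0],"turn": [0,0,-1]}
    - {"offset": [0,0,0],"turn": [0,0,-1]}
  hand: 1

```text
clock: 1.98
eef_pos: [0.2363, -0.5515, 0.2563]
tcp_rot: [3.142, 0.0, 1.454]
contact_force: [0.3, 0.0, -0.7]
opening: 1.0
finger_force: 0.0
```

Emit:
jog_arm:
  deltas:
    - {"offset": [0,0,0],"turn": [0,0,-0.113]}
    - {"offset": [0,0,0],"turn": [0,0,-0.113]}

```text
clock: 2.15
eef_pos: [0.2363, -0.5515, 0.2563]
tcp_rot: [-3.142, 0.0, 1.574]
contact_force: [-0.3, 0.1, -0.5]
opening: 1.001
finger_force: 0.0
```

```bash
sed -i 's/return s.x.round(4),(a\/cen(hull(im,\*s.x,secs))\[1\]).round(2)/return s.x.round(4),round(a\/cen(hull(im,*s.x,secs))[1],2)/' h.py
python3 - <<'E'
from h import *
for c in ['top','side']:
    im=manip.read_camera(c)
    for k,(b,d) in G.items(): print(c,k,fit(im,k,B,b),fit(im,k,D,d))
s=manip.state();print(s['clock'],s['eef_pos'],s['tcp_rot'],s['qpos'])
E
```

```text
top blue (array([0.623 , 0.0949]), 0.67) (array([0.4547, 0.2115]), 0.91)
top red (array([0.6028, 0.2076]), 0.91) (array([ 0.4491, -0.2053]), 0.98)
top yellow (array([ 0.6141, -0.1052]), 0.96) (array([ 0.4633, -0.3331]), 1.0)
top green (array([ 0.4705, -0.0544]), 0.74) (array([ 0.5948, -0.2283]), 0.93)
side blue (array([0.6235, 0.0936]), 0.82) (array([0.4538, 0.2131]), 0.92)
side red (array([0.6035, 0.2081]), 0.98) (array([ 0.4506, -0.2313]), 3.05)
side yellow (array([ 0.6153, -0.1057]), 1.05) None
side green (array([ 0.4869, -0.0784]), 1.43) (array([ 0.5831, -0.2112]), 1.29)
2.25 [ 0.2363145  -0.5515453   0.25632201] [3.14158634e+00 1.16217907e-04 1.56582852e+00] [-1.38369353e+00  1.04110331e-01  9.72952320e-02  1.56386594e+00
 -1.59869134e-05  1.92070610e-01]
```

Emit:
jog_arm:
  deltas:
    - {"offset": [1,0.85,0],"turn": [0,0,0]}
    - {"offset": [1,0.85,0],"turn": [0,0,0]}
    - {"offset": [1,0.85,0],"turn": [0,0,0]}
    - {"offset": [1,0.85,0],"turn": [0,0,0]}

```text
clock: 2.58
eef_pos: [0.3069, -0.4686, 0.2569]
tcp_rot: [3.141, -0.0, 1.57]
contact_force: [-0.5, 0.1, -0.0]
opening: 0.998
finger_force: 0.0
```

Emit:
jog_arm:
  deltas:
    - {"offset": [1,0.85,0],"turn": [0,0,0]}
    - {"offset": [1,0.85,0],"turn": [0,0,0]}
    - {"offset": [1,0.85,0],"turn": [0,0,0]}
    - {"offset": [1,0.85,0],"turn": [0,0,0]}

```text
clock: 2.92
eef_pos: [0.3746, -0.3889, 0.2567]
tcp_rot: [3.141, -0.0, 1.57]
contact_force: [0.1, -0.2, 0.7]
opening: 0.999
finger_force: 0.0
```

Emit:
jog_arm:
  deltas:
    - {"offset": [1,0.85,0],"turn": [0,0,0]}
    - {"offset": [1,0.85,0],"turn": [0,0,0]}
    - {"offset": [1,0.85,0],"turn": [0,0,0]}
    - {"offset": [1,0.85,0],"turn": [0,0,0]}

```text
clock: 3.25
eef_pos: [0.4423, -0.3094, 0.2565]
tcp_rot: [3.141, -0.0, 1.57]
contact_force: [-0.6, -0.7, -0.6]
opening: 1.0
finger_force: 0.0
```

Emit:
jog_arm:
  deltas:
    - {"offset": [1,0.85,0],"turn": [0,0,0]}
    - {"offset": [1,0.85,0],"turn": [0,0,0]}
    - {"offset": [1,0.85,0],"turn": [0,0,0]}
    - {"offset": [1,0.85,0],"turn": [0,0,0]}

```text
clock: 3.58
eef_pos: [0.5101, -0.2298, 0.2562]
tcp_rot: [3.141, -0.0, 1.57]
contact_force: [-0.1, -0.4, -0.6]
opening: 1.001
finger_force: 0.0
```

Emit:
jog_arm:
  deltas:
    - {"offset": [1,0.85,0],"turn": [0,0,0]}
    - {"offset": [1,0.85,0],"turn": [0,0,0]}
    - {"offset": [1,0.85,0],"turn": [0,0,0]}
    - {"offset": [1,0.85,0],"turn": [0,0,0]}

```text
clock: 3.92
eef_pos: [0.5781, -0.1501, 0.2559]
tcp_rot: [3.141, -0.0, 1.57]
contact_force: [0.5, -0.3, -1.0]
opening: 0.998
finger_force: 0.0
```

Emit:
jog_arm:
  deltas:
    - {"offset": [0.557,0.46,0.5],"turn": [0,0,0]}
    - {"offset": [0.557,0.46,0.825],"turn": [0,0,0]}
    - {"offset": [0.557,0.46,0.825],"turn": [0,0,0]}
    - {"offset": [0.557,0.46,0.825],"turn": [0,0,0]}

```text
clock: 4.25
eef_pos: [0.6118, -0.1074, 0.1869]
tcp_rot: [-3.136, -0.001, 1.569]
contact_force: [0.3, -0.4, -0.3]
opening: 0.998
finger_force: 0.0
```

```bash
python3 - <<'E'
from h import *
im=manip.read_camera('wrist'); cv2.imwrite('pics/wr1.png',im['color'][:,:,::-1])
print(fit(im,'yellow',B,(.615,-.105)),fit(im,'blue',B,(.615,.094)))
for d in manip.look_for('bottle_yellow_c','wrist'): print(d['conf'],w(im,d['position']).round(4))
print(manip.state()['eef_pos'])
E
```

```text
(array([ 0.6132, -0.1035]), 0.94) None
0.86 [ 0.612  -0.0945  0.0904]
[ 0.61295461 -0.10888193  0.19114739]
```

View pics/wr1.png

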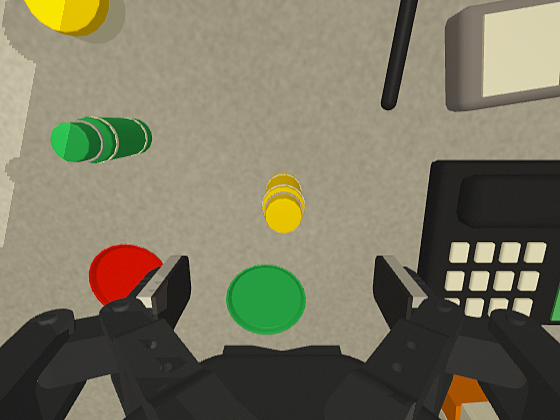

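Emit:
jog_arm:
  deltas:
    - {"offset": [0.05,0.013,0.4],"turn": [0,0,0]}
    - {"offset": [0.05,0.013,0.8],"turn": [0,0,0]}
    - {"offset": [0.05,0.013,1],"turn": [0,0,0]}
    - {"offset": [0.05,0.013,1],"turn": [0,0,0]}

```text
clock: 4.68
eef_pos: [0.6125, -0.1043, 0.1081]
tcp_rot: [-3.138, -0.001, 1.568]
contact_force: [0.1, -0.9, 0.5]
opening: 0.999
finger_force: 0.0
```

Emit:
jog_arm:
  deltas:
    - {"offset": [0,0,0.35],"turn": [0,0,0]}
    - {"offset": [0,0,0.66],"turn": [0,0,0]}
    - {"offset": [0,0,0.66],"turn": [0,0,0]}
    - {"offset": [0,0,0.66],"turn": [0,0,0]}

```text
clock: 5.02
eef_pos: [0.6144, -0.1042, 0.0591]
tcp_rot: [3.141, 0.0, 1.569]
contact_force: [0.4, 1.1, 0.2]
opening: 1.002
finger_force: 0.0
```

```bash
python3 - <<'E'
from h import *
s=manip.state(); print(s['clock'],s['eef_pos'],s['contact_force'])
im=manip.read_camera('wrist'); cv2.imwrite('pics/wr2.png',im['color'][:,:,::-1])
print(fit(im,'yellow',B,(.614,-.104)),fit(im,'green',B,(.47,-.054)))
E
```

```text
5.0167 [ 0.61440153 -0.1042174   0.05914664] [0.42939381 1.05362756 0.24110122]
(array([ 0.6136, -0.0976]), 0.81) (array([ 0.5294, -0.047 ]), 0.13)
```

View pics/wr2.png

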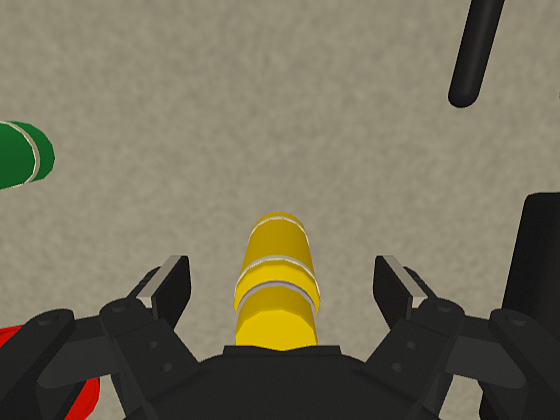

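The bottle is centred between the pads (about col 277, against the 280 midline). I'll close the gripper on it.

Emit:
jog_arm:
  deltas:
    - {"offset": [0,0,0],"turn": [0,0,0]}
    - {"offset": [0,0,0],"turn": [0,0,0]}
    - {"offset": [0,0,0],"turn": [0,0,0]}
    - {"offset": [0,0,0],"turn": [0,0,0]}
    - {"offset": [0,0,0],"turn": [0,0,0]}
    - {"offset": [0,0,0],"turn": [0,0,0]}
    - {"offset": [0,0,0],"turn": [0,0,0]}
    - {"offset": [0,0,0],"turn": [0,0,0]}
  hand: -1

```text
clock: 5.73
eef_pos: [0.6147, -0.1032, 0.0584]
tcp_rot: [3.141, 0.001, 1.57]
contact_force: [-1.7, 0.2, 5.6]
opening: 0.385
finger_force: 59.0
```

Emit:
jog_arm:
  deltas:
    - {"offset": [0,0,-0.2],"turn": [0,0,0]}
    - {"offset": [0,0,-0.4],"turn": [0,0,0]}
    - {"offset": [0,0,-0.6],"turn": [0,0,0]}
    - {"offset": [0,0,-0.8],"turn": [0,0,0]}
    - {"offset": [0,0,-0.8],"turn": [0,0,0]}

```text
clock: 6.15
eef_pos: [0.616, -0.1037, 0.125]
tcp_rot: [3.137, 0.002, 1.57]
contact_force: [1.0, -0.2, 0.0]
opening: 0.382
finger_force: 59.5
```

```bash
python3 - <<'E'
from h import *
s=manip.state(); print(s['clock'],s['eef_pos'],s['contact_force'],s['opening'],s['finger_force'])
im=manip.read_camera('wrist'); cv2.imwrite('pics/wr3.png',im['color'][:,:,::-1])
E
```

```text
6.15 [ 0.61596269 -0.10370565  0.12496433] [ 1.0132582  -0.24134948  0.01460137] 0.38182522240018485 59.50541442121903
```

View pics/wr3.png

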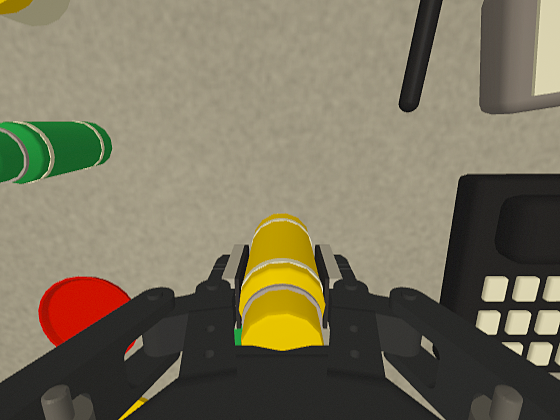

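The bottle is held upright. Moving to the yellow dish.

Emit:
jog_arm:
  deltas:
    - {"offset": [-0.2,-0.13,0],"turn": [0,0,0]}
    - {"offset": [-0.45,-0.3,0],"turn": [0,0,0]}
    - {"offset": [-0.7,-0.46,0],"turn": [0,0,0]}
    - {"offset": [-0.953,-0.63,0],"turn": [0,0,0]}

```text
clock: 6.53
eef_pos: [0.5628, -0.1795, 0.1196]
tcp_rot: [-3.14, -0.001, 1.571]
contact_force: [0.4, 0.3, -0.9]
opening: 0.383
finger_force: 59.6
```

Emit:
jog_arm:
  deltas:
    - {"offset": [-0.25,-0.16,0],"turn": [0,0,0]}
    - {"offset": [-0.5,-0.33,0],"turn": [0,0,0]}
    - {"offset": [-0.75,-0.5,0],"turn": [0,0,0]}
    - {"offset": [-0.953,-0.63,0],"turn": [0,0,0]}

```text
clock: 6.87
eef_pos: [0.5119, -0.2564, 0.1198]
tcp_rot: [-3.14, -0.001, 1.57]
contact_force: [-0.4, -0.3, -0.6]
opening: 0.383
finger_force: 59.7
```

Emit:
jog_arm:
  deltas:
    - {"offset": [-0.25,-0.16,0],"turn": [0,0,0]}
    - {"offset": [-0.5,-0.33,0],"turn": [0,0,0]}
    - {"offset": [-0.75,-0.5,0],"turn": [0,0,0]}
    - {"offset": [-0.953,-0.63,0],"turn": [0,0,0]}
    - {"offset": [-0.953,-0.63,0],"turn": [0,0,0]}
    - {"offset": [-0.953,-0.63,0],"turn": [0,0,0]}

```text
clock: 7.37
eef_pos: [0.4622, -0.332, 0.1201]
tcp_rot: [-3.141, -0.001, 1.569]
contact_force: [-0.0, 0.1, -1.8]
opening: 0.38
finger_force: 59.7
```

```bash
python3 - <<'E'
from h import *
s=manip.state(); print(s['clock'],s['eef_pos'],s['tcp_rot'],s['opening'],s['finger_force'])
im=manip.read_camera('top'); cv2.imwrite('pics/top2.png',im['color'][:,:,::-1])
for k in ['blue','red','green']: print(k,fit(im,k,B,G[k][0]))
print('gd',fit(im,'green',D,G['green'][1]),'rd',fit(im,'red',D,G['red'][1]))
E
```

```text
7.3667 [ 0.46218617 -0.33197563  0.12007749] [-3.14051131e+00 -1.32755359e-03  1.56850604e+00] 0.3801939951328182 59.664110914600315
blue (array([0.6231, 0.0948]), 0.67)
red (array([0.6027, 0.2075]), 0.92)
green (array([ 0.4704, -0.0544]), 0.75)
gd (array([ 0.5948, -0.2282]), 0.93) rd (array([ 0.4491, -0.2054]), 0.98)
```

Emit:
jog_arm:
  deltas:
    - {"offset": [-0.012,0.02,0.2],"turn": [0,0,0]}
    - {"offset": [-0.012,0.02,0.4],"turn": [0,0,0]}
    - {"offset": [-0.012,0.02,0.55],"turn": [0,0,0]}
    - {"offset": [-0.012,0.02,0.65],"turn": [0,0,0]}
    - {"offset": [-0.012,0.02,0.69],"turn": [0,0,0]}
    - {"offset": [-0.012,0.02,0.7],"turn": [0,0,0]}
    - {"offset": [-0.012,0.02,0.7],"turn": [0,0,0]}
    - {"offset": [-0.012,0.02,0.7],"turn": [0,0,0]}

```text
clock: 8.08
eef_pos: [0.4651, -0.3331, 0.0663]
tcp_rot: [3.141, 0.001, 1.57]
contact_force: [0.3, -0.5, -1.5]
opening: 0.379
finger_force: 59.6
```

```bash
python3 - <<'E'
from h import *
s=manip.state(); print(s['clock'],s['eef_pos'],s['tcp_rot'],s['contact_force'])
im=manip.read_camera('wrist'); cv2.imwrite('pics/wr4.png',im['color'][:,:,::-1])
E
```

```text
8.0833 [ 0.46506268 -0.33309368  0.06632432] [3.14081909e+00 9.70537512e-04 1.57047430e+00] [ 0.28827101 -0.47199005 -1.46462144]
```

View pics/wr4.png

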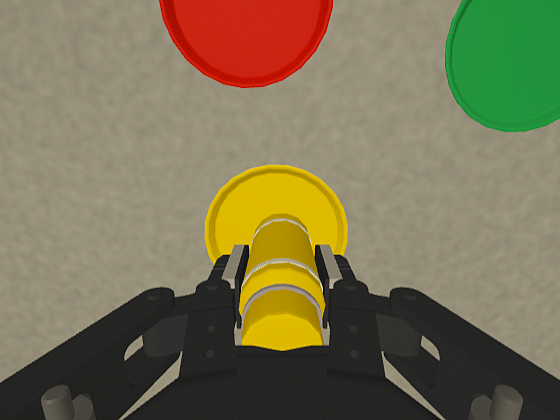

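Emit:
jog_arm:
  deltas:
    - {"offset": [0,-0.01,0.02],"turn": [0,0,0]}
    - {"offset": [0,-0.015,0.035],"turn": [0,0,0]}
    - {"offset": [0,-0.015,0.04],"turn": [0,0,0]}
    - {"offset": [0,-0.015,0.04],"turn": [0,0,0]}

```text
clock: 8.47
eef_pos: [0.4634, -0.3329, 0.0624]
tcp_rot: [3.142, 0.0, 1.57]
contact_force: [0.1, 0.5, 1.0]
opening: 0.386
finger_force: 59.7
```

Emit:
jog_arm:
  deltas:
    - {"offset": [0,0,0],"turn": [0,0,0]}
    - {"offset": [0,0,0],"turn": [0,0,0]}
    - {"offset": [0,0,0],"turn": [0,0,0]}
    - {"offset": [0,0,0],"turn": [0,0,0]}
    - {"offset": [0,0,0],"turn": [0,0,0]}
    - {"offset": [0,0,0],"turn": [0,0,0]}
  hand: 0.7

```text
clock: 8.97
eef_pos: [0.4635, -0.3328, 0.0623]
tcp_rot: [3.142, 0.0, 1.57]
contact_force: [-0.6, 0.3, 0.1]
opening: 0.85
finger_force: 0.0
```

Emit:
jog_arm:
  deltas:
    - {"offset": [0,0,-0.2],"turn": [0,0,0]}
    - {"offset": [0,0,-0.5],"turn": [0,0,0]}
    - {"offset": [0,0,-0.8],"turn": [0,0,0]}
    - {"offset": [0,0,-1],"turn": [0,0,0]}
    - {"offset": [0,0,-1],"turn": [0,0,0]}

```text
clock: 9.38
eef_pos: [0.4648, -0.3343, 0.1466]
tcp_rot: [3.138, 0.004, 1.57]
contact_force: [0.2, -1.1, 0.2]
opening: 0.85
finger_force: 0.0
```

Emit:
jog_arm:
  deltas:
    - {"offset": [0,0,-0.4],"turn": [0,0,0]}
    - {"offset": [0,0,-0.7],"turn": [0,0,0]}
    - {"offset": [0,0,-0.7],"turn": [0,0,0]}

```text
clock: 9.63
eef_pos: [0.4647, -0.3342, 0.2029]
tcp_rot: [3.138, 0.005, 1.57]
contact_force: [-0.2, -0.3, 0.3]
opening: 0.851
finger_force: 0.0
```

```bash
python3 - <<'E'
from h import *
s=manip.state(); print(s['clock'],s['eef_pos'],s['tcp_rot'],s['contact_force'])
im=manip.read_camera('wrist'); cv2.imwrite('pics/wr5.png',im['color'][:,:,::-1])
for d in manip.look_for('bottle_yellow_c','wrist')[:2]: print(d['conf'],w(im,d['position']).round(4))
print(fit(im,'green',B,(.47,-.054)),fit(im,'green',D,(.595,-.228)),fit(im,'red',D,(.449,-.205)))
E
```

```text
9.6333 [ 0.46470455 -0.33416981  0.20293352] [3.1375188  0.00471017 1.57032452] [-0.20906562 -0.25278553  0.27082632]
0.9 [ 0.4632 -0.3271  0.0956]
None (array([ 0.5937, -0.2272]), 0.96) (array([ 0.448 , -0.2047]), 0.96)
```

View pics/wr5.png

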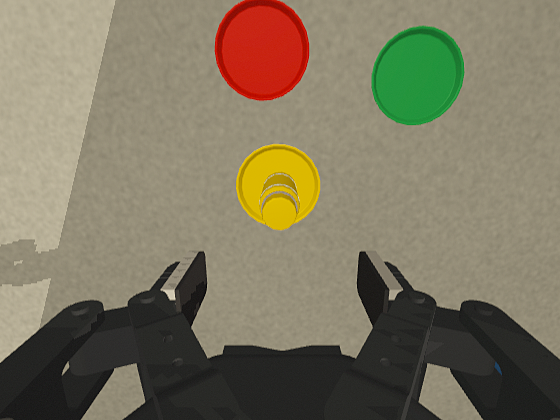

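Yellow stands upright, centred in its dish at (278,185). Green next.

Emit:
jog_arm:
  deltas:
    - {"offset": [1,0.02,0.05],"turn": [0,0,0]}
    - {"offset": [1,0.02,0.05],"turn": [0,0,0]}
    - {"offset": [1,0.02,0.05],"turn": [0,0,0]}

```text
clock: 9.98
eef_pos: [0.4642, -0.247, 0.1918]
tcp_rot: [-3.138, -0.005, 1.573]
contact_force: [-0.4, -0.6, 0.2]
opening: 0.849
finger_force: 0.0
```

Emit:
jog_arm:
  deltas:
    - {"offset": [1,0.02,0.05],"turn": [0,0,0]}
    - {"offset": [1,0.02,0.05],"turn": [0,0,0]}
    - {"offset": [1,0.02,0.05],"turn": [0,0,0]}

```text
clock: 10.23
eef_pos: [0.4658, -0.1671, 0.1882]
tcp_rot: [-3.139, -0.004, 1.574]
contact_force: [-0.1, -0.0, 0.2]
opening: 0.849
finger_force: 0.0
```

Emit:
jog_arm:
  deltas:
    - {"offset": [1,0.02,0.05],"turn": [0,0,0]}
    - {"offset": [1,0.02,0.05],"turn": [0,0,0]}
    - {"offset": [1,0.02,0.05],"turn": [0,0,0]}

```text
clock: 10.48
eef_pos: [0.4672, -0.0873, 0.1843]
tcp_rot: [-3.139, -0.003, 1.575]
contact_force: [-0.5, -0.8, 0.2]
opening: 0.85
finger_force: 0.0
```

Emit:
jog_arm:
  deltas:
    - {"offset": [0.49,0,0],"turn": [0,0,0]}
    - {"offset": [0.49,0,0],"turn": [0,0,0]}
    - {"offset": [0.49,0,0],"turn": [0,0,0]}

```text
clock: 10.73
eef_pos: [0.4678, -0.052, 0.185]
tcp_rot: [-3.14, -0.001, 1.573]
contact_force: [0.8, -0.0, -0.6]
opening: 0.848
finger_force: 0.0
```

```bash
python3 - <<'E'
from h import *
im=manip.read_camera('wrist'); cv2.imwrite('pics/wr6.png',im['color'][:,:,::-1])
s=manip.state(); print(s['clock'],s['eef_pos'],s['tcp_rot'])
print(fit(im,'green',B,(.47,-.054)),fit(im,'blue',B,(.615,.094)))
E
```

```text
10.7833 [ 0.46799293 -0.05306727  0.18512752] [-3.14020304e+00 -2.56903507e-04  1.57202381e+00]
(array([ 0.4695, -0.0519]), 0.92) (array([0.6079, 0.0843]), 0.56)
```

View pics/wr6.png

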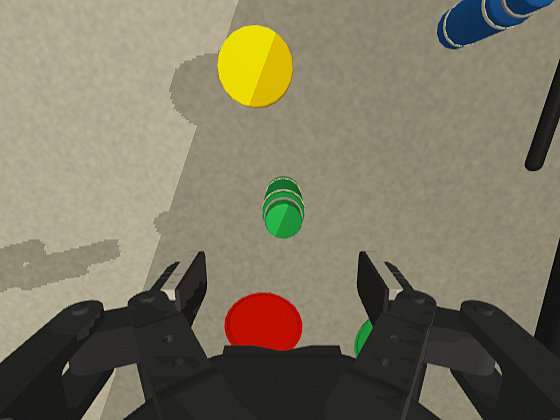

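Emit:
jog_arm:
  deltas:
    - {"offset": [0.012,0.018,0.4],"turn": [0,0,0]}
    - {"offset": [0.012,0.018,0.8],"turn": [0,0,0]}
    - {"offset": [0.012,0.018,1],"turn": [0,0,0]}
    - {"offset": [0.012,0.018,1],"turn": [0,0,0]}

```text
clock: 11.12
eef_pos: [0.4672, -0.0526, 0.1016]
tcp_rot: [-3.135, -0.002, 1.569]
contact_force: [-0.7, 0.6, -0.2]
opening: 0.849
finger_force: 0.0
```

Emit:
jog_arm:
  deltas:
    - {"offset": [0,0,0.3],"turn": [0,0,0]}
    - {"offset": [0,0,0.58],"turn": [0,0,0]}
    - {"offset": [0,0,0.58],"turn": [0,0,0]}
    - {"offset": [0,0,0.58],"turn": [0,0,0]}

```text
clock: 11.45
eef_pos: [0.4693, -0.0531, 0.0601]
tcp_rot: [-3.14, -0.0, 1.569]
contact_force: [-0.2, -0.5, 1.6]
opening: 0.848
finger_force: 0.0
```

Emit:
jog_arm:
  deltas:
    - {"offset": [0,0,0],"turn": [0,0,0]}
    - {"offset": [0,0,0],"turn": [0,0,0]}
    - {"offset": [0,0,0],"turn": [0,0,0]}
    - {"offset": [0,0,0],"turn": [0,0,0]}
    - {"offset": [0,0,0],"turn": [0,0,0]}
    - {"offset": [0,0,0],"turn": [0,0,0]}
    - {"offset": [0,0,0],"turn": [0,0,0]}
    - {"offset": [0,0,0],"turn": [0,0,0]}
  hand: -1

```text
clock: 12.12
eef_pos: [0.4707, -0.0531, 0.0615]
tcp_rot: [3.14, 0.001, 1.57]
contact_force: [-1.5, 0.2, 6.0]
opening: 0.379
finger_force: 58.8
```

Emit:
jog_arm:
  deltas:
    - {"offset": [0,0,-0.2],"turn": [0,0,0]}
    - {"offset": [0,0,-0.4],"turn": [0,0,0]}
    - {"offset": [0,0,-0.6],"turn": [0,0,0]}
    - {"offset": [0,0,-0.8],"turn": [0,0,0]}
    - {"offset": [0,0,-0.8],"turn": [0,0,0]}
    - {"offset": [0,0,-0.8],"turn": [0,0,0]}

```text
clock: 12.62
eef_pos: [0.4706, -0.0529, 0.1248]
tcp_rot: [3.14, 0.001, 1.57]
contact_force: [0.2, 0.7, -0.5]
opening: 0.38
finger_force: 59.5
```

Emit:
jog_arm:
  deltas:
    - {"offset": [-0.2,0.14,0],"turn": [0,0,0]}
    - {"offset": [-0.4,0.28,0],"turn": [0,0,0]}
    - {"offset": [-0.6,0.42,0],"turn": [0,0,0]}
    - {"offset": [-0.732,0.515,0],"turn": [0,0,0]}

```text
clock: 12.95
eef_pos: [0.5112, -0.1122, 0.1225]
tcp_rot: [-3.141, -0.0, 1.57]
contact_force: [0.6, 0.9, -0.8]
opening: 0.381
finger_force: 59.6
```

Emit:
jog_arm:
  deltas:
    - {"offset": [-0.2,0.14,0],"turn": [0,0,0]}
    - {"offset": [-0.4,0.28,0],"turn": [0,0,0]}
    - {"offset": [-0.6,0.42,0],"turn": [0,0,0]}
    - {"offset": [-0.732,0.515,0],"turn": [0,0,0]}

```text
clock: 13.28
eef_pos: [0.5524, -0.1709, 0.1223]
tcp_rot: [-3.14, -0.0, 1.57]
contact_force: [0.5, 0.0, -0.2]
opening: 0.39
finger_force: 59.6
```

Emit:
jog_arm:
  deltas:
    - {"offset": [-0.2,0.14,0],"turn": [0,0,0]}
    - {"offset": [-0.4,0.28,0],"turn": [0,0,0]}
    - {"offset": [-0.6,0.42,0],"turn": [0,0,0]}
    - {"offset": [-0.732,0.515,0],"turn": [0,0,0]}
    - {"offset": [-0.732,0.515,0],"turn": [0,0,0]}
    - {"offset": [-0.732,0.515,0],"turn": [0,0,0]}

```text
clock: 13.78
eef_pos: [0.5928, -0.2282, 0.1223]
tcp_rot: [-3.14, -0.001, 1.57]
contact_force: [0.1, 0.1, -1.8]
opening: 0.377
finger_force: 59.7
```

Emit:
jog_arm:
  deltas:
    - {"offset": [0,0,0.2],"turn": [0,0,0]}
    - {"offset": [0,0,0.4],"turn": [0,0,0]}
    - {"offset": [0,0,0.55],"turn": [0,0,0]}
    - {"offset": [0,0,0.63],"turn": [0,0,0]}
    - {"offset": [0,0,0.67],"turn": [0,0,0]}
    - {"offset": [0,0,0.67],"turn": [0,0,0]}
    - {"offset": [0,0,0.67],"turn": [0,0,0]}

```text
clock: 14.37
eef_pos: [0.5935, -0.2283, 0.0709]
tcp_rot: [3.141, 0.0, 1.57]
contact_force: [0.6, 0.3, -1.7]
opening: 0.376
finger_force: 59.7
```

```bash
python3 - <<'E'
from h import *
im=manip.read_camera('wrist'); cv2.imwrite('pics/wr7.png',im['color'][:,:,::-1])
s=manip.state(); print(s['clock'],s['eef_pos'],s['tcp_rot'],s['contact_force'])
E
```

```text
14.4167 [ 0.59374223 -0.22853372  0.07119901] [3.14059286e+00 7.16649682e-04 1.57041001e+00] [-0.76591295 -0.92576914 -0.66109509]
```

View pics/wr7.png

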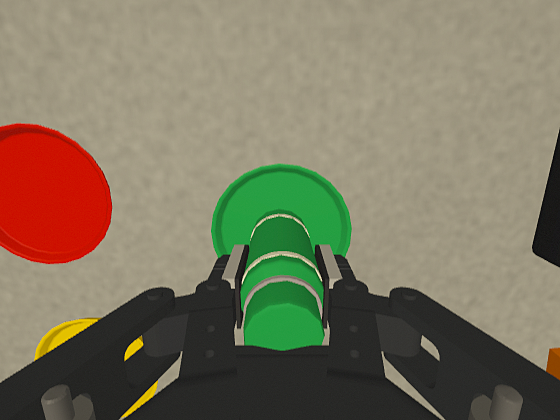

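The bottle is over the middle of the green dish. Lowering and releasing it, then going to blue.

Emit:
jog_arm:
  deltas:
    - {"offset": [0,0,0.03],"turn": [0,0,0]}
    - {"offset": [0,0,0.05],"turn": [0,0,0]}
    - {"offset": [0,0,0.065],"turn": [0,0,0]}
    - {"offset": [0,0,0.065],"turn": [0,0,0]}
    - {"offset": [0,0,0.065],"turn": [0,0,0]}

```text
clock: 14.83
eef_pos: [0.5936, -0.2285, 0.0656]
tcp_rot: [3.141, 0.0, 1.57]
contact_force: [-0.8, -0.8, 3.4]
opening: 0.384
finger_force: 60.0
```

Emit:
jog_arm:
  deltas:
    - {"offset": [0,0,0],"turn": [0,0,0]}
    - {"offset": [0,0,0],"turn": [0,0,0]}
    - {"offset": [0,0,0],"turn": [0,0,0]}
    - {"offset": [0,0,0],"turn": [0,0,0]}
    - {"offset": [0,0,0],"turn": [0,0,0]}
    - {"offset": [0,0,0],"turn": [0,0,0]}
  hand: 0.7

```text
clock: 15.33
eef_pos: [0.5933, -0.2283, 0.065]
tcp_rot: [-3.141, -0.0, 1.57]
contact_force: [0.4, -0.1, 0.6]
opening: 0.852
finger_force: 0.0
```

Emit:
jog_arm:
  deltas:
    - {"offset": [0,0,-0.2],"turn": [0,0,0]}
    - {"offset": [0,0,-0.5],"turn": [0,0,0]}
    - {"offset": [0,0,-0.8],"turn": [0,0,0]}
    - {"offset": [0,0,-1],"turn": [0,0,0]}
    - {"offset": [0,0,-1],"turn": [0,0,0]}

```text
clock: 15.75
eef_pos: [0.5951, -0.2294, 0.1496]
tcp_rot: [3.136, 0.003, 1.57]
contact_force: [0.4, -1.4, 1.0]
opening: 0.851
finger_force: 0.0
```

Emit:
jog_arm:
  deltas:
    - {"offset": [0,0,-0.4],"turn": [0,0,0]}
    - {"offset": [0,0,-0.6],"turn": [0,0,0]}
    - {"offset": [0,0,-0.6],"turn": [0,0,0]}

```text
clock: 16.0
eef_pos: [0.5947, -0.2292, 0.1969]
tcp_rot: [3.137, 0.003, 1.57]
contact_force: [0.5, -0.5, -0.5]
opening: 0.846
finger_force: 0.0
```

Emit:
jog_arm:
  deltas:
    - {"offset": [1,0.08,0],"turn": [0,0,0]}
    - {"offset": [1,0.08,0],"turn": [0,0,0]}
    - {"offset": [1,0.08,0],"turn": [0,0,0]}

```text
clock: 16.25
eef_pos: [0.5997, -0.1427, 0.192]
tcp_rot: [-3.14, -0.003, 1.574]
contact_force: [0.3, 0.4, -0.4]
opening: 0.85
finger_force: 0.0
```

Emit:
jog_arm:
  deltas:
    - {"offset": [1,0.08,0],"turn": [0,0,0]}
    - {"offset": [1,0.08,0],"turn": [0,0,0]}
    - {"offset": [1,0.08,0],"turn": [0,0,0]}

```text
clock: 16.5
eef_pos: [0.6059, -0.0624, 0.1919]
tcp_rot: [-3.14, -0.002, 1.575]
contact_force: [0.0, 0.3, 0.7]
opening: 0.855
finger_force: 0.0
```

Emit:
jog_arm:
  deltas:
    - {"offset": [1,0.08,0],"turn": [0,0,0]}
    - {"offset": [1,0.08,0],"turn": [0,0,0]}
    - {"offset": [1,0.08,0],"turn": [0,0,0]}

```text
clock: 16.75
eef_pos: [0.6121, 0.0175, 0.1919]
tcp_rot: [-3.14, -0.002, 1.575]
contact_force: [-0.9, -0.0, -0.3]
opening: 0.853
finger_force: 0.0
```

Emit:
jog_arm:
  deltas:
    - {"offset": [1,0.08,0],"turn": [0,0,0]}
    - {"offset": [1,0.08,0],"turn": [0,0,0]}
    - {"offset": [1,0.08,0],"turn": [0,0,0]}
    - {"offset": [1,0.08,0],"turn": [0,0,0]}

```text
clock: 17.08
eef_pos: [0.6186, 0.0936, 0.1918]
tcp_rot: [-3.14, -0.0, 1.574]
contact_force: [0.6, 0.3, -0.8]
opening: 0.848
finger_force: 0.0
```

```bash
python3 - <<'E'
from h import *
im=manip.read_camera('wrist'); cv2.imwrite('pics/wr8.png',im['color'][:,:,::-1])
s=manip.state(); print(s['clock'],s['eef_pos'],s['tcp_rot'])
print(fit(im,'blue',B,(.618,.094)))
for d in manip.look_for('bottle_blue_c','wrist')[:2]: print(d['conf'],w(im,d['position']).round(4))
E
```

```text
17.1333 [0.61868373 0.09225956 0.19190598] [-3.14025364e+00  3.12090665e-04  1.57212380e+00]
(array([0.6206, 0.0956]), 0.91)
```

View pics/wr8.png

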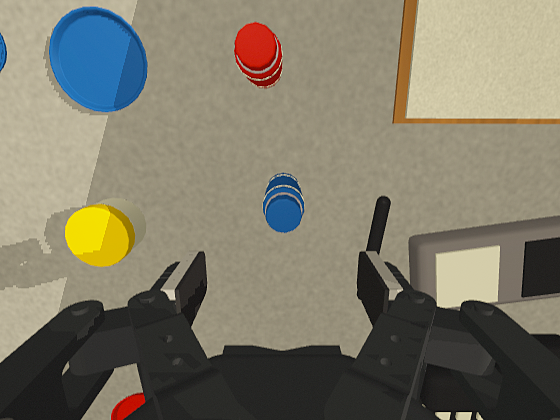

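Emit:
jog_arm:
  deltas:
    - {"offset": [0.04,0.024,0.4],"turn": [0,0,0]}
    - {"offset": [0.04,0.024,0.8],"turn": [0,0,0]}
    - {"offset": [0.04,0.024,1],"turn": [0,0,0]}
    - {"offset": [0.04,0.024,1],"turn": [0,0,0]}

```text
clock: 17.52
eef_pos: [0.6182, 0.0936, 0.1078]
tcp_rot: [-3.134, -0.0, 1.569]
contact_force: [-0.6, 0.3, -0.7]
opening: 0.848
finger_force: 0.0
```

Emit:
jog_arm:
  deltas:
    - {"offset": [0,0,0.3],"turn": [0,0,0]}
    - {"offset": [0,0,0.64],"turn": [0,0,0]}
    - {"offset": [0,0,0.64],"turn": [0,0,0]}
    - {"offset": [0,0,0.64],"turn": [0,0,0]}

```text
clock: 17.85
eef_pos: [0.6204, 0.094, 0.0618]
tcp_rot: [-3.14, 0.0, 1.569]
contact_force: [0.5, 0.4, 1.0]
opening: 0.847
finger_force: 0.0
```

Emit:
jog_arm:
  deltas:
    - {"offset": [0,0,0],"turn": [0,0,0]}
    - {"offset": [0,0,0],"turn": [0,0,0]}
    - {"offset": [0,0,0],"turn": [0,0,0]}
    - {"offset": [0,0,0],"turn": [0,0,0]}
    - {"offset": [0,0,0],"turn": [0,0,0]}
    - {"offset": [0,0,0],"turn": [0,0,0]}
    - {"offset": [0,0,0],"turn": [0,0,0]}
    - {"offset": [0,0,0],"turn": [0,0,0]}
  hand: -1

```text
clock: 18.52
eef_pos: [0.6221, 0.0947, 0.064]
tcp_rot: [3.139, 0.0, 1.57]
contact_force: [-0.7, -0.2, 6.0]
opening: 0.381
finger_force: 58.7
```

Emit:
jog_arm:
  deltas:
    - {"offset": [0,0,-0.2],"turn": [0,0,0]}
    - {"offset": [0,0,-0.45],"turn": [0,0,0]}
    - {"offset": [0,0,-0.7],"turn": [0,0,0]}
    - {"offset": [0,0,-1],"turn": [0,0,0]}
    - {"offset": [0,0,-1],"turn": [0,0,0]}
    - {"offset": [0,0,-1],"turn": [0,0,0]}

```text
clock: 19.02
eef_pos: [0.6223, 0.0948, 0.1442]
tcp_rot: [3.138, 0.0, 1.57]
contact_force: [0.0, -0.5, -2.4]
opening: 0.38
finger_force: 59.4
```

Emit:
jog_arm:
  deltas:
    - {"offset": [0.13,-0.18,0],"turn": [0,0,0]}
    - {"offset": [0.26,-0.37,0],"turn": [0,0,0]}
    - {"offset": [0.39,-0.56,0],"turn": [0,0,0]}
    - {"offset": [0.487,-0.7,0],"turn": [0,0,0]}

```text
clock: 19.35
eef_pos: [0.5633, 0.1345, 0.1406]
tcp_rot: [-3.139, -0.0, 1.571]
contact_force: [-0.4, -0.0, -0.2]
opening: 0.384
finger_force: 59.5
```

Emit:
jog_arm:
  deltas:
    - {"offset": [0.13,-0.18,0],"turn": [0,0,0]}
    - {"offset": [0.26,-0.37,0],"turn": [0,0,0]}
    - {"offset": [0.39,-0.56,0],"turn": [0,0,0]}
    - {"offset": [0.487,-0.7,0],"turn": [0,0,0]}

```text
clock: 19.68
eef_pos: [0.5073, 0.1735, 0.1407]
tcp_rot: [-3.14, 0.0, 1.571]
contact_force: [0.1, 0.6, -0.1]
opening: 0.384
finger_force: 59.5
```

Emit:
jog_arm:
  deltas:
    - {"offset": [0.13,-0.18,0],"turn": [0,0,0]}
    - {"offset": [0.26,-0.37,0],"turn": [0,0,0]}
    - {"offset": [0.39,-0.56,0],"turn": [0,0,0]}
    - {"offset": [0.487,-0.7,0],"turn": [0,0,0]}
    - {"offset": [0.487,-0.7,0],"turn": [0,0,0]}
    - {"offset": [0.487,-0.7,0],"turn": [0,0,0]}

```text
clock: 20.18
eef_pos: [0.4528, 0.212, 0.1415]
tcp_rot: [-3.142, 0.0, 1.571]
contact_force: [-0.2, 0.6, -0.7]
opening: 0.378
finger_force: 59.5
```

Emit:
jog_arm:
  deltas:
    - {"offset": [0,0,0.2],"turn": [0,0,0]}
    - {"offset": [0,0,0.4],"turn": [0,0,0]}
    - {"offset": [0,0,0.6],"turn": [0,0,0]}
    - {"offset": [0,0,0.75],"turn": [0,0,0]}
    - {"offset": [0,0,0.86],"turn": [0,0,0]}
    - {"offset": [0,0,0.86],"turn": [0,0,0]}
    - {"offset": [0,0,0.86],"turn": [0,0,0]}

```text
clock: 20.77
eef_pos: [0.4531, 0.2115, 0.0729]
tcp_rot: [-3.141, 0.0, 1.57]
contact_force: [-0.3, 0.4, 0.3]
opening: 0.383
finger_force: 59.5
```

```bash
python3 - <<'E'
from h import *
im=manip.read_camera('wrist'); cv2.imwrite('pics/wr9.png',im['color'][:,:,::-1])
s=manip.state(); print(s['clock'],s['eef_pos'],s['tcp_rot'],s['contact_force'])
E
```

```text
20.8167 [0.45357053 0.2116987  0.07363352] [3.14097689e+00 3.66096563e-05 1.57006010e+00] [0.47318788 0.89370922 0.45391372]
```

View pics/wr9.png

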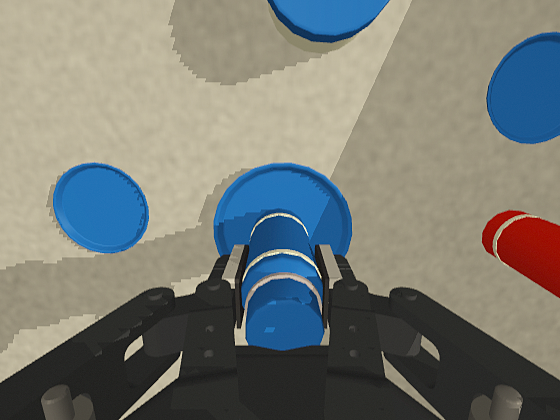

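The big blue dish is centred under the bottle (cols 213–352). Releasing, then to red.

Emit:
jog_arm:
  deltas:
    - {"offset": [0,0,0.03],"turn": [0,0,0]}
    - {"offset": [0,0,0.055],"turn": [0,0,0]}
    - {"offset": [0,0,0.07],"turn": [0,0,0]}
    - {"offset": [0,0,0.07],"turn": [0,0,0]}
    - {"offset": [0,0,0.07],"turn": [0,0,0]}

```text
clock: 21.23
eef_pos: [0.4535, 0.2119, 0.068]
tcp_rot: [3.141, -0.0, 1.57]
contact_force: [-0.9, -0.1, 2.6]
opening: 0.381
finger_force: 59.8
```

Emit:
jog_arm:
  deltas:
    - {"offset": [0,0,0],"turn": [0,0,0]}
    - {"offset": [0,0,0],"turn": [0,0,0]}
    - {"offset": [0,0,0],"turn": [0,0,0]}
    - {"offset": [0,0,0],"turn": [0,0,0]}
    - {"offset": [0,0,0],"turn": [0,0,0]}
    - {"offset": [0,0,0],"turn": [0,0,0]}
  hand: 0.7

```text
clock: 21.73
eef_pos: [0.453, 0.2118, 0.0674]
tcp_rot: [-3.141, 0.0, 1.57]
contact_force: [-0.1, 0.1, -0.6]
opening: 0.849
finger_force: 0.0
```

Emit:
jog_arm:
  deltas:
    - {"offset": [0,0,-0.2],"turn": [0,0,0]}
    - {"offset": [0,0,-0.5],"turn": [0,0,0]}
    - {"offset": [0,0,-0.8],"turn": [0,0,0]}
    - {"offset": [0,0,-1],"turn": [0,0,0]}
    - {"offset": [0,0,-1],"turn": [0,0,0]}

```text
clock: 22.15
eef_pos: [0.455, 0.2121, 0.1513]
tcp_rot: [3.136, -0.001, 1.57]
contact_force: [1.0, -0.2, 0.7]
opening: 0.855
finger_force: 0.0
```

Emit:
jog_arm:
  deltas:
    - {"offset": [0,0,-0.4],"turn": [0,0,0]}
    - {"offset": [0,0,-0.56],"turn": [0,0,0]}
    - {"offset": [0,0,-0.56],"turn": [0,0,0]}

```text
clock: 22.4
eef_pos: [0.4547, 0.2121, 0.1952]
tcp_rot: [3.137, -0.001, 1.57]
contact_force: [1.3, -0.5, -0.2]
opening: 0.852
finger_force: 0.0
```

Emit:
jog_arm:
  deltas:
    - {"offset": [-0.03,0.93,0],"turn": [0,0,0]}
    - {"offset": [-0.03,0.93,0],"turn": [0,0,0]}
    - {"offset": [-0.03,0.93,0],"turn": [0,0,0]}

```text
clock: 22.65
eef_pos: [0.5309, 0.2084, 0.1886]
tcp_rot: [-3.14, 0.001, 1.569]
contact_force: [-0.1, 0.8, -0.4]
opening: 0.846
finger_force: 0.0
```

Emit:
jog_arm:
  deltas:
    - {"offset": [-0.03,0.93,0],"turn": [0,0,0]}
    - {"offset": [-0.03,0.93,0],"turn": [0,0,0]}
    - {"offset": [-0.03,0.93,0],"turn": [0,0,0]}
    - {"offset": [-0.03,0.93,0],"turn": [0,0,0]}

```text
clock: 22.98
eef_pos: [0.6021, 0.2065, 0.1894]
tcp_rot: [-3.138, 0.001, 1.569]
contact_force: [0.4, -0.5, 0.4]
opening: 0.849
finger_force: 0.0
```

```bash
python3 - <<'E'
from h import *
im=manip.read_camera('wrist'); cv2.imwrite('pics/wr10.png',im['color'][:,:,::-1])
s=manip.state(); print(s['clock'],s['eef_pos'],s['tcp_rot'])
print(fit(im,'red',B,(.603,.207)))
E
```

```text
23.0333 [0.60142899 0.20677836 0.19054347] [-3.13910555e+00  3.26175709e-04  1.57003522e+00]
(array([0.6021, 0.209 ]), 0.94)
```

View pics/wr10.png

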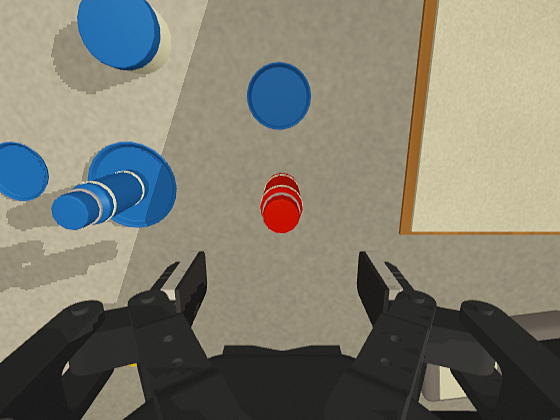

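Blue stands upright in its dish. The red bottle is centred at col 281, so I'll grasp it.

Emit:
jog_arm:
  deltas:
    - {"offset": [0.02,0.012,0.4],"turn": [0,0,0]}
    - {"offset": [0.02,0.012,0.8],"turn": [0,0,0]}
    - {"offset": [0.02,0.012,1],"turn": [0,0,0]}
    - {"offset": [0.02,0.012,1],"turn": [0,0,0]}

```text
clock: 23.37
eef_pos: [0.5993, 0.2085, 0.108]
tcp_rot: [-3.135, 0.001, 1.571]
contact_force: [-0.8, 0.8, -0.8]
opening: 0.85
finger_force: 0.0
```

Emit:
jog_arm:
  deltas:
    - {"offset": [0,0,0.3],"turn": [0,0,0]}
    - {"offset": [0,0,0.62],"turn": [0,0,0]}
    - {"offset": [0,0,0.62],"turn": [0,0,0]}
    - {"offset": [0,0,0.62],"turn": [0,0,0]}

```text
clock: 23.7
eef_pos: [0.6019, 0.2086, 0.0633]
tcp_rot: [-3.141, 0.0, 1.571]
contact_force: [-0.9, -0.4, 0.5]
opening: 0.849
finger_force: 0.0
```

Emit:
jog_arm:
  deltas:
    - {"offset": [0,0,0],"turn": [0,0,0]}
    - {"offset": [0,0,0],"turn": [0,0,0]}
    - {"offset": [0,0,0],"turn": [0,0,0]}
    - {"offset": [0,0,0],"turn": [0,0,0]}
    - {"offset": [0,0,0],"turn": [0,0,0]}
    - {"offset": [0,0,0],"turn": [0,0,0]}
    - {"offset": [0,0,0],"turn": [0,0,0]}
    - {"offset": [0,0,0],"turn": [0,0,0]}
  hand: -1

```text
clock: 24.37
eef_pos: [0.6038, 0.2087, 0.0649]
tcp_rot: [3.139, -0.0, 1.57]
contact_force: [-2.1, -0.9, 8.3]
opening: 0.382
finger_force: 58.7
```

Emit:
jog_arm:
  deltas:
    - {"offset": [0,0,-0.2],"turn": [0,0,0]}
    - {"offset": [0,0,-0.45],"turn": [0,0,0]}
    - {"offset": [0,0,-0.7],"turn": [0,0,0]}
    - {"offset": [0,0,-1],"turn": [0,0,0]}
    - {"offset": [0,0,-1],"turn": [0,0,0]}
    - {"offset": [0,0,-1],"turn": [0,0,0]}

```text
clock: 24.87
eef_pos: [0.6041, 0.2087, 0.145]
tcp_rot: [3.138, -0.0, 1.57]
contact_force: [-0.3, 0.2, -1.7]
opening: 0.384
finger_force: 59.3
```

Emit:
jog_arm:
  deltas:
    - {"offset": [-0.2,-0.08,0],"turn": [0,0,0]}
    - {"offset": [-0.45,-0.17,0],"turn": [0,0,0]}
    - {"offset": [-0.7,-0.26,0],"turn": [0,0,0]}
    - {"offset": [-0.862,-0.324,0],"turn": [0,0,0]}

```text
clock: 25.2
eef_pos: [0.5757, 0.1383, 0.1413]
tcp_rot: [-3.14, 0.001, 1.57]
contact_force: [0.5, 0.8, -1.1]
opening: 0.379
finger_force: 59.4
```

Emit:
jog_arm:
  deltas:
    - {"offset": [-0.22,-0.08,0],"turn": [0,0,0]}
    - {"offset": [-0.45,-0.17,0],"turn": [0,0,0]}
    - {"offset": [-0.67,-0.25,0],"turn": [0,0,0]}
    - {"offset": [-0.862,-0.324,0],"turn": [0,0,0]}

```text
clock: 25.53
eef_pos: [0.5499, 0.0697, 0.1415]
tcp_rot: [-3.14, 0.0, 1.57]
contact_force: [0.6, -1.5, -0.4]
opening: 0.382
finger_force: 59.4
```

Emit:
jog_arm:
  deltas:
    - {"offset": [-0.22,-0.08,0],"turn": [0,0,0]}
    - {"offset": [-0.45,-0.17,0],"turn": [0,0,0]}
    - {"offset": [-0.67,-0.25,0],"turn": [0,0,0]}
    - {"offset": [-0.862,-0.324,0],"turn": [0,0,0]}

```text
clock: 25.87
eef_pos: [0.524, 0.0008, 0.1415]
tcp_rot: [-3.14, -0.0, 1.57]
contact_force: [-0.8, -0.3, -1.1]
opening: 0.385
finger_force: 59.4
```

Emit:
jog_arm:
  deltas:
    - {"offset": [-0.22,-0.08,0],"turn": [0,0,0]}
    - {"offset": [-0.45,-0.17,0],"turn": [0,0,0]}
    - {"offset": [-0.67,-0.25,0],"turn": [0,0,0]}
    - {"offset": [-0.862,-0.324,0],"turn": [0,0,0]}

```text
clock: 26.2
eef_pos: [0.498, -0.0681, 0.1416]
tcp_rot: [-3.14, -0.0, 1.57]
contact_force: [-0.5, -0.6, -0.8]
opening: 0.381
finger_force: 59.4
```

Emit:
jog_arm:
  deltas:
    - {"offset": [-0.22,-0.08,0],"turn": [0,0,0]}
    - {"offset": [-0.45,-0.17,0],"turn": [0,0,0]}
    - {"offset": [-0.67,-0.25,0],"turn": [0,0,0]}
    - {"offset": [-0.862,-0.324,0],"turn": [0,0,0]}

```text
clock: 26.53
eef_pos: [0.4721, -0.1369, 0.1416]
tcp_rot: [-3.14, -0.001, 1.57]
contact_force: [0.1, -0.8, -1.2]
opening: 0.381
finger_force: 59.4
```

Emit:
jog_arm:
  deltas:
    - {"offset": [-0.22,-0.08,0],"turn": [0,0,0]}
    - {"offset": [-0.45,-0.17,0],"turn": [0,0,0]}
    - {"offset": [-0.67,-0.25,0],"turn": [0,0,0]}
    - {"offset": [-0.862,-0.324,0],"turn": [0,0,0]}
    - {"offset": [-0.862,-0.324,0],"turn": [0,0,0]}
    - {"offset": [-0.862,-0.324,0],"turn": [0,0,0]}

```text
clock: 27.03
eef_pos: [0.4465, -0.2053, 0.1418]
tcp_rot: [-3.141, -0.001, 1.569]
contact_force: [-0.1, 0.2, -1.2]
opening: 0.382
finger_force: 59.4
```

Emit:
jog_arm:
  deltas:
    - {"offset": [0,0,0.2],"turn": [0,0,0]}
    - {"offset": [0,0,0.4],"turn": [0,0,0]}
    - {"offset": [0,0,0.6],"turn": [0,0,0]}
    - {"offset": [0,0,0.75],"turn": [0,0,0]}
    - {"offset": [0,0,0.83],"turn": [0,0,0]}
    - {"offset": [0,0,0.83],"turn": [0,0,0]}
    - {"offset": [0,0,0.83],"turn": [0,0,0]}

```text
clock: 27.62
eef_pos: [0.4472, -0.2048, 0.0764]
tcp_rot: [-3.141, -0.0, 1.571]
contact_force: [-0.1, 0.8, -0.6]
opening: 0.383
finger_force: 59.4
```

```bash
python3 - <<'E'
from h import *
im=manip.read_camera('wrist'); cv2.imwrite('pics/wr11.png',im['color'][:,:,::-1])
s=manip.state(); print(s['clock'],s['eef_pos'],s['tcp_rot'],s['contact_force'])
E
```

```text
27.6667 [ 0.44750776 -0.20519806  0.07699654] [3.14097984e+00 5.73737528e-04 1.57063541e+00] [ 0.88088597 -0.4884185  -0.77043632]
```

View pics/wr11.png

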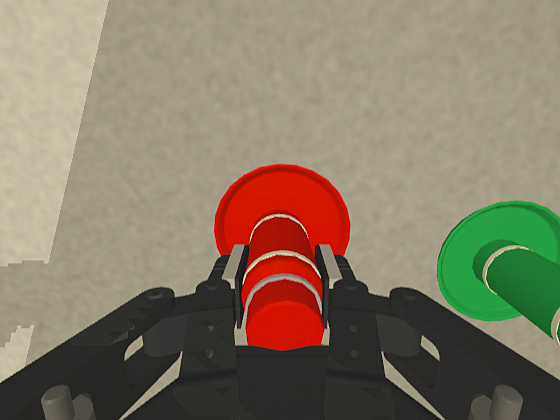

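Red is centred over its dish. Lowering, releasing and retreating.

Emit:
jog_arm:
  deltas:
    - {"offset": [0,0,0.04],"turn": [0,0,0]}
    - {"offset": [0,0,0.07],"turn": [0,0,0]}
    - {"offset": [0,0,0.09],"turn": [0,0,0]}
    - {"offset": [0,0,0.1],"turn": [0,0,0]}
    - {"offset": [0,0,0.1],"turn": [0,0,0]}
    - {"offset": [0,0,0.1],"turn": [0,0,0]}

```text
clock: 28.17
eef_pos: [0.4473, -0.2054, 0.0689]
tcp_rot: [3.141, 0.001, 1.57]
contact_force: [-2.0, 0.3, 3.8]
opening: 0.381
finger_force: 60.0
```

Emit:
jog_arm:
  deltas:
    - {"offset": [0,0,0],"turn": [0,0,0]}
    - {"offset": [0,0,0],"turn": [0,0,0]}
    - {"offset": [0,0,0],"turn": [0,0,0]}
    - {"offset": [0,0,0],"turn": [0,0,0]}
    - {"offset": [0,0,0],"turn": [0,0,0]}
    - {"offset": [0,0,0],"turn": [0,0,0]}
  hand: 0.7

```text
clock: 28.67
eef_pos: [0.4471, -0.2051, 0.0682]
tcp_rot: [-3.142, 0.0, 1.57]
contact_force: [-0.5, 0.0, -0.1]
opening: 0.846
finger_force: 0.0
```

Emit:
jog_arm:
  deltas:
    - {"offset": [0,0,-0.2],"turn": [0,0,0]}
    - {"offset": [0,0,-0.5],"turn": [0,0,0]}
    - {"offset": [0,0,-0.8],"turn": [0,0,0]}
    - {"offset": [0,0,-1],"turn": [0,0,0]}
    - {"offset": [0,0,-1],"turn": [0,0,0]}

```text
clock: 29.08
eef_pos: [0.4486, -0.2063, 0.1521]
tcp_rot: [3.137, 0.004, 1.57]
contact_force: [0.8, -0.2, -0.3]
opening: 0.847
finger_force: 0.0
```

Emit:
jog_arm:
  deltas:
    - {"offset": [0,0,-0.4],"turn": [0,0,0]}
    - {"offset": [0,0,-0.8],"turn": [0,0,0]}
    - {"offset": [0,0,-1],"turn": [0,0,0]}
    - {"offset": [0,0,-1],"turn": [0,0,0]}

```text
clock: 29.42
eef_pos: [0.4483, -0.2061, 0.2318]
tcp_rot: [3.138, 0.003, 1.57]
contact_force: [0.4, 0.4, 1.0]
opening: 0.852
finger_force: 0.0
```

Emit:
jog_arm:
  deltas:
    - {"offset": [1,-0.2,0],"turn": [0,0,0]}
    - {"offset": [1,-0.2,0],"turn": [0,0,0]}
    - {"offset": [1,-0.2,0],"turn": [0,0,0]}

```text
clock: 29.67
eef_pos: [0.4297, -0.1204, 0.2271]
tcp_rot: [-3.14, -0.003, 1.573]
contact_force: [0.1, 0.6, -0.2]
opening: 0.846
finger_force: 0.0
```

Emit:
jog_arm:
  deltas:
    - {"offset": [1,-0.2,0],"turn": [0,0,0]}
    - {"offset": [1,-0.2,0],"turn": [0,0,0]}
    - {"offset": [1,-0.2,0],"turn": [0,0,0]}
    - {"offset": [1,-0.2,0],"turn": [0,0,0]}

```text
clock: 30.0
eef_pos: [0.4148, -0.0435, 0.2272]
tcp_rot: [-3.141, -0.0, 1.574]
contact_force: [-0.5, -0.6, 0.3]
opening: 0.851
finger_force: 0.0
```

```bash
python3 - <<'E'
from h import *
im=manip.read_camera('top')
cv2.imwrite('pics/fin.png',cv2.resize(im['color'][90:310,70:490,::-1],(800,419),interpolation=cv2.INTER_CUBIC))
s=manip.state(); print(s['clock'],s['eef_pos'])
for n in ['jar_blue_c','jar_yellow_c']:
    for d in manip.look_for(n,'top')[:1]: print(n,d['conf'],w(im,d['position']).round(3))
E
```

```text
30.05 [ 0.41507083 -0.04457653  0.2272964 ]
jar_blue_c 0.78 [0.477 0.34  0.039]
jar_yellow_c 0.64 [0.447 0.057 0.039]
```

View pics/fin.png

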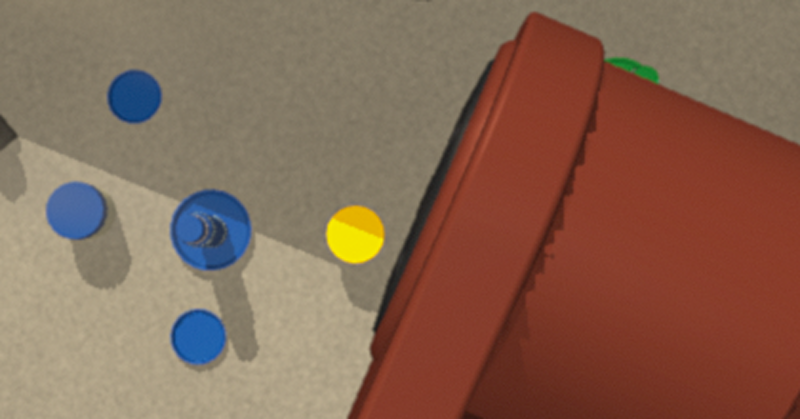

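Blue is upright and centred, and the jars haven't moved. The arm hides the other three, so I'll move it aside and check them by numbers.

Emit:
jog_arm:
  deltas:
    - {"offset": [1,0,0],"turn": [0,0,0]}
    - {"offset": [1,0,0],"turn": [0,0,0]}
    - {"offset": [1,0,0],"turn": [0,0,0]}

```text
clock: 30.4
eef_pos: [0.4149, 0.0385, 0.228]
tcp_rot: [-3.141, -0.002, 1.573]
contact_force: [-0.0, -0.5, 0.4]
opening: 0.856
finger_force: 0.0
```

Emit:
jog_arm:
  deltas:
    - {"offset": [1,0,0],"turn": [0,0,0]}
    - {"offset": [1,0,0],"turn": [0,0,0]}
    - {"offset": [1,0,0],"turn": [0,0,0]}

```text
clock: 30.65
eef_pos: [0.415, 0.1188, 0.2279]
tcp_rot: [-3.141, -0.002, 1.574]
contact_force: [0.8, -0.9, -0.4]
opening: 0.849
finger_force: 0.0
```

Emit:
jog_arm:
  deltas:
    - {"offset": [1,0,0],"turn": [0,0,0]}
    - {"offset": [1,0,0],"turn": [0,0,0]}
    - {"offset": [1,0,0],"turn": [0,0,0]}

```text
clock: 30.9
eef_pos: [0.4151, 0.1988, 0.2276]
tcp_rot: [-3.141, -0.002, 1.573]
contact_force: [-0.4, -0.5, 0.0]
opening: 0.852
finger_force: 0.0
```

Emit:
jog_arm:
  deltas:
    - {"offset": [1,0,0],"turn": [0,0,0]}
    - {"offset": [1,0,0],"turn": [0,0,0]}
    - {"offset": [1,0,0],"turn": [0,0,0]}
    - {"offset": [1,0,0],"turn": [0,0,0]}

```text
clock: 31.23
eef_pos: [0.4155, 0.2753, 0.2273]
tcp_rot: [-3.14, 0.001, 1.572]
contact_force: [0.5, -1.0, -0.6]
opening: 0.849
finger_force: 0.0
```

```bash
python3 - <<'E'
from h import *
for c in ['top','side']:
  im=manip.read_camera(c)
  for k in ['red','yellow','green','blue']:
    for d in manip.look_for(f'bottle_{k}_c',c)[:2]: print(c,k,round(d['conf'],2),w(im,d['position']).round(3))
print(manip.state()['eef_pos'])
E
```

```text
top red 0.92 [ 0.445 -0.195  0.084]
top yellow 0.58 [ 0.461 -0.325  0.077]
top yellow 0.42 [ 0.584 -0.217  0.003]
top green 0.83 [ 0.59  -0.221  0.074]
top green 0.29 [ 0.45  -0.195  0.006]
top blue 0.83 [0.452 0.206 0.089]
side red 0.76 [ 0.437 -0.193  0.063]
side red 0.26 [ 0.452 -0.331  0.006]
side yellow 0.54 [ 0.461 -0.322  0.053]
side green 0.77 [ 0.582 -0.213  0.054]
side blue 0.63 [0.441 0.223 0.064]
[0.41553412 0.27442253 0.22841009]
```

All four bottles stand at full height in their dishes. The few-millimetre offsets point toward the cameras, which is the usual visible-surface bias.

```bash
python3 -c "
from bench import manip
print(manip.close_job())"
```

```text
the job is handed in; nothing more can be done
None
```

The job is handed in: all four spray bottles stand upright and centred, as far as the cameras show, in the dishes of their own colours (blue in the 88 mm one), and the two jars have not moved.

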